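File the dented thimble down the chute

ROBOT

A 7-joint arm with a two-finger parallel gripper is mounted at the origin on the work surface. World frame = base frame: x ahead of the robot, y to its left, z up, the work surface at z = 0. Lengths are in m, angles in degrees, forces in N, time in s.
With the tool pointing down it reaches from about 0.425 to 0.875 m from the base axis. Payload 8.4 kg.
Tool frame: the origin (TCP) lies at the very end of the fingers, on their centre line; the grasp point (between the pads) lies 19 mm behind it; z points along the fingers, y is the line along which they close (so a half turn about z gives the same grasp; the last joint's range is limited). The gripper opens to 87 mm and grips with 3 to 60 N. Pads are 19 mm wide; open, the fingers measure 117 mm over their backs; the gripper's body (75 mm by 190 mm) begins 51 mm behind the grasp point.
Start: joints at [67.598, 19.091, 2.286, 83.961, -0.768, 76.965, -3.352], TCP at [0.187, -0.622, 0.193] pointing down, gripper open.
Joint ranges: [-147.57, 147.57], [-21.85, 119.76], [-74.77, 79.35], [14.55, 137.4], [-85.83, 265.84], [4.83, 119.75], [-152.11, 152.11]. Speed limits (degrees/s): [127.2, 127.2, 159.86, 159.86, 180, 180, 180].

INTERFACE

Orientations are given as [roll, pitch, yaw] about the fixed x, y, z axes, in that order (R = Rz(yaw) Ry(pitch) Rx(roll)).
In Python, from workcell import bot gives the robot as it stands. The module is installed in compiled form; this text tells all that it offers.
- The arm moves only by the tool drive_tool, never from a script. Its arguments are lists of equal length, an entry for each row: "dp": the shift along the tool's x, y, z as a fraction of full scale, a list of three; "angular": the turn, a rotation vector about the tool's x, y, z as a fraction of full scale, a list of three. In form: {"dp": [[tx, ty, tz], ...], "angular": [[wx, wy, wz], ...]}. A call has exactly 5 rows; each row is the pose to reach, as a shift and turn from the pose commanded when the call began, along the tool's axes at that moment; what a row does not reach only later rows make up. Full scale, the value 1, is 0.2 m for a shift and 30 degrees for a turn. A row lasts 1/12 s, in which the tool goes at most 41.7 mm and 7.16 degrees, less where a joint would pass 70% of its speed; a pose out of reach is approached as far as the arm can. A call with a number of a shift or a turn outside -1 to 1 is refused whole. A call with a gripper value outside its range is refused whole. "hand" is the closure, from 0 (fully open) to 1 (shut), set as the call begins (left out, the last holds). The fingers move at their own pace and stop on an object; "grip_force" is the grip in N (left out, the last holds). Time passes only in rows, so rows that repeat a pose let the fingers close, or fill a call up. It gives the time, the measured TCP pose, the force, the opening and the grip force at its end, in the units of the state.
- bot.get_obs(): the state, without advancing time (a new reading comes with each control period).
- bot.read_camera(name): name is "scene" or "top"; returns the picture (420x560x3 uint8, blue, green, red); there is no depth.
- bot.camera_info(name): a dict with "fov_y" (degrees; the focal length in pixels is half the picture's height over the tangent of half this angle, whatever the lens; pixels are square), "cx", "cy" (the principal point, pixels), "dist" ([k1, k2, p1, p2, k3] as OpenCV has them; the pictures are not rectified), "view" (4x4, takes a point from world to camera coordinates). Camera axes: x right, y up, looking along -z (the intrinsics and any distortion apply to the point x, -y, -z); pixel columns grow to the right and rows downward; lengths in m; the calibration is good to about 2 mm. A picture is of the moment at which its call begins. camera_info takes no time and is no camera call.
- bot.finish_job(): hands the job in; it is judged then, once.
Trained networks look in the newest picture that a camera, given by its name, has taken for a name from the list of things; names that differ only in an ending like _2 or _b are one class to them, and where a whole thing is asked for, a point or a joint stands for the part that bears it (a point fixed in the world has none). Each returns a list of dicts, best first, with "confidence" (0 to 1); they miss things now and then, are a little off and sometimes report something else, mostly with a low value. They report only what shows in the picture. A call takes as long as a camera call. They do not tell look-alikes from the thing itself.
- bot.boxes_of(camera, query): "location" ([x, y, z] in m, in world coordinates, good to about 4 mm: the middle of the surface that is visible of it).
The state is a dict: "t": time; "qpos": joint angles; "qd": joint speeds; "effort": joint torques, N m; "eef_pos": TCP position; "orientation": TCP orientation; "contact_force": force on the tool from outside, world axes, zero at the start; "wrist_torque": the same for the moment, N m; "grip_width": finger opening in m; "gripper_force": force on a finger pad.
Only numpy, scipy, OpenCV 4.12 (cv2) and the standard library are available. Lean on these libraries where they do the work, as an engineer would, in place of code of your own. Each camera call takes 0.05 s, during which the arm holds its last target. There are 200 camera calls.

TASK

Slide the dented copper thimble along the smoked glass shelf, without lifting or pinching it, until it just presses the orange sprung stop; press lightly, the stop must never be driven deep. Then push the thimble off the shelf's front edge right there, so that it drops through the brass chute mouth into the drawer below, and push the drawer fully shut. Leave everything else on the shelf and table as it stands.

Things in the scene. Friction and masses are not known exactly. Their poses are not given: they have to be found in the camera images.
- case: Maple case 340 mm wide (y). Origin on the table under the middle of the shelf's front edge; x from that edge to the back, y along the edge, z up. The smoked glass shelf is its flat top, 90 mm above the table, x 0 to 162 mm, y -170 to 170; low rail (108 mm high) at its back. In front, x -64 to 0, a maple step at 72 mm height; a thimble pushed off beside the chute mouth stays on the step.
- step (a point): Point on top of the maple step at its front rim, middle of its width: case x = -64 mm, y = 0, 72 mm high. On the step lies a brass chute plate 4 mm thick, 190 mm long (y), with an open mouth 42 mm wide in y, x = -54 to 0 of the case, down into the drawer. Mouth and orange stop are one unit; its place is not measured and varies: mouth middle at y = 5 to 65 mm of the case.
- stop (a joint): How far the orange sprung stop is pressed in, m: 0 at rest, 0.012 at its end. Upright plate across the shelf, 20 mm high, 6 mm thick, 5 to 67 mm behind the shelf edge; a thimble slid toward +y of the case meets it. Yields to +y from about 1 N, then 1 N more per mm, damped; let go, it comes back to 0 with the thimble. A light press is 2 to 4 mm; past 8 mm it is overloaded.
- shelf_edge (a point): Middle of the glass shelf's front edge, on its top (case x = 0, y = 0, 90 mm high). When the thimble just touches the stop at rest, the chute mouth lies exactly in front of it (-x): pushed straight off the edge it drops through; 6 mm off to either side still does. A dark stop holder (23 mm high, x 31 to 61 mm) stands behind the stop's +y face.
- copper_mid (a point): Centre (half-way up, 15 mm above its foot) of the dented copper thimble, upright on the glass shelf 30 to 44 mm behind its edge, on the -y side of the stop, case y -115 to -65 mm. 30 mm high, foot 28 mm across up to 5 mm high, above it a cone from 26 to 14 mm; about 45 g. Thin soft metal: it bears pushes up to 14 N; a grip dents it.
- drawer (a joint): How far the drawer is open, m: 0 shut; it slides along -x of the case, to 0.09 at most; starts 0.04 to 0.06 open. Its runners resist with about 1.5 N.
- drawer_floor (a point): Point on the drawer's inner floor (11 mm above the table), axes as the case; with the drawer shut it lies below the middle of the shelf's front edge. The floor reaches from x = -64 to 102 mm and y = -139 to 139 mm of it; the drawer's sides end 46 mm, its front 54 mm above the table.
- drawer_pull (a point): Centre of the drawer's round brass pull, a ball 22 mm across, 29 mm above the table, 20 mm out (-x) from the drawer's front, in the middle of its width.
- milk: Milk glass thimble, 24 mm wide, 26 mm high, at the back of the shelf; origin under its foot. To be left alone.
- egg: Turquoise cloisonné egg on a brass foot, 36 mm wide, 54 mm high, at the back of the shelf; origin under its foot. To be left alone.
- stool: Boxwood spool holder like a tiny stool, with a red spool, 44 mm wide, 50 mm high, at the back of the shelf; origin under its feet. To be left alone.
- jar: Amber glass jar with brass lid, 60 mm wide, 80 mm high, on the table; origin under it. To be left alone.
- reel: Wooden reel with blue winding, 40 mm wide, 45 mm high, on the table; origin under it. To be left alone.
- pot: Blue ceramic pot, 70 mm wide, 90 mm high, on the table; origin under it. To be left alone.
Things that resemble listed ones, but are neither listed nor needed, are in the scene too. Of the things like the part that bears copper_mid, leave any that is green or turquoise; of the rest the smaller one is meant.

How it is judged (in metres and radians):
On the way, in this order (a step that is already met when the one before it is completed fails the run):
1. the thimble, on the shelf, lightly presses the stop (by 1 mm or more) (value of joint stop above 0.001 m and y of copper_mid in the frame of case above -0.02 m and x of copper_mid in the frame of case above 0 m and height (world z) of copper_mid above 0.098 m), for 0.1 s.
2. the thimble has dropped through the chute and lies in the still open drawer (z of copper_mid in the frame of drawer_floor between -0.004 and 0.028 m and y of copper_mid in the frame of drawer_floor between -0.145 and 0.145 m and x of copper_mid in the frame of drawer_floor between -0.064 and 0.105 m and value of joint drawer above 0.02 m), for 0.2 s.
3. the drawer is shut (value of joint drawer below 0.003 m), for 0.2 s.
At the end, for the whole second after the job is handed in: The copper thimble lies at rest on the drawer's floor (its centre less than 28 mm above it, within its sides) and the drawer is shut to within 3 mm (z of copper_mid in the frame of drawer_floor between -0.004 and 0.028 m and y of copper_mid in the frame of drawer_floor between -0.145 and 0.145 m and x of copper_mid in the frame of drawer_floor between -0.064 and 0.105 m and value of joint drawer below 0.003 m and linear speed of copper below 0.02 m/s); the robot touches nothing.
It fails at once if the stop pressed in by more than 8 mm (value of joint stop above 0.008 m).
It fails at once if the copper thimble pushed or pinched with more than 14 N (contact force between the fingers and copper above 14 N).
It fails at once if the copper thimble lifted more than 15 mm off the shelf (height (world z) of copper_mid above 0.12 m).
It fails at once if a thing to be left alone moved by more than 10 mm (distance of any of milk, egg, stool, jar, reel, pot from where it was at the start of the episode above 0.01 m).
It also fails if it takes over 64 s, if anything falls off the work surface, if the arm or the gripper's body presses on something with over 40 N, if the wrist force passes 120 N, or if a joint passes its speed limit or range.

## Working session

There is one attempt and no reset: what is moved stays moved. The work goes in short steps, Python scripts to look and compute and a tool call to move; the robot and the scene stay as the last step left them, time stands still between calls to the robot, and variables do not carry over. Pictures are saved under pics/ and viewed, at most 10 in all, crops included, and the job is handed in when it is done.

Besides the shell and the picture viewer there is one more tool, called after "Request:" by a JSON object that holds its "api" and its "payload", one argument or row to a line. drive_tool: Moves the arm, as the interface text tells. Shift numbers are shares of 0.2 m and turn numbers shares of 30 degrees, none past 1 either way. Its arguments: {"type":"object","properties":{"dp":{"type":"array","items":{"type":"array","items":{"type":"number","minimum":-1,"maximum":1}}},"angular":{"type":"array","items":{"type":"array","items":{"type":"number","minimum":-1,"maximum":1}}},"hand":{"type":"number"},"grip_force":{"type":"number"}},"required":["dp","angular"]}

```bash
mkdir -p pics
cat > h.py <<'E'
import numpy as np, cv2
from workcell import bot
from scipy.spatial.transform import Rotation as R
def cam(n):
    c=bot.camera_info(n); f=210/np.tan(np.radians(c["fov_y"])/2)
    K=np.array([[f,0,c["cx"]],[0,f,c["cy"]],[0,0,1.]]); V=np.array(c["view"]); V=np.diag([1,-1,-1,1.])@V
    return K,np.array(c["dist"],float),V
def ray(n,uv):
    K,d,V=cam(n); p=cv2.undistortPoints(np.array(uv,float).reshape(-1,1,2),K,d)[:,0]
    r=np.c_[p,np.ones(len(p))]@V[:3,:3]; o=-V[:3,:3].T@V[:3,3]; return o,r
def atz(n,uv,z):
    o,r=ray(n,uv); return o+r*((z-o[2])/r[:,2])[:,None]
def proj(n,P):
    K,d,V=cam(n); return cv2.projectPoints(np.array(P,float).reshape(-1,1,3),cv2.Rodrigues(V[:3,:3])[0],V[:3,3],K,d)[0][:,0]
E
python3 - <<'E'
from h import *
s=bot.get_obs(); print(s)
for n in("scene","top"):
    cv2.imwrite(f"pics/{n}0.png",bot.read_camera(n))
    K,d,V=cam(n); print(n,K[0,0],d,-V[:3,:3].T@V[:3,3])
    for q in("copper_mid","stop","drawer_pull","step","milk","egg","stool","jar","reel","pot"):
        print(q,[(np.round(b["location"],3).tolist(),round(b["confidence"],2)) for b in bot.boxes_of(n,q)])
E
```

```text
{'t': 0.0, 'qpos': array([67.59764615, 19.13227438,  2.28493946, 84.01152951, -0.76792836,
       76.96713454, -3.35153394]), 'qd': array([-0.0095525 , -0.01348686,  0.02111649, -0.1280944 ,  0.07685753,
        0.03757956, -0.00386511]), 'effort': array([-1.24784809e-03, -6.56356287e+01,  1.33409388e+00, -4.03799522e+01,
       -5.99670061e-02,  4.50387632e-02,  1.29084679e-04]), 'eef_pos': array([ 0.18679765, -0.62202226,  0.19184958]), 'orientation': array([-1.79904524e+02,  6.44902099e-03,  1.67175375e+01]), 'contact_force': array([-0.76985949,  0.26068916,  0.42822684]), 'wrist_torque': array([ 0.01884926,  0.08226155, -0.00201559]), 'gripper_force': 0.0, 'grip_width': 0.08711904171982889}
scene 381.5046715167044 [0.00993831 0.         0.         0.         0.        ] [1.3162065  0.24592218 0.64353848]
copper_mid [([0.785, -0.306, 0.026], 0.64), ([0.645, -0.194, 0.109], 0.55), ([0.721, -0.32, 0.022], 0.54), ([0.506, -0.333, 0.024], 0.37)]
stop []
drawer_pull [([0.469, -0.087, 0.046], 0.63)]
step [([0.726, -0.068, 0.087], 0.76), ([0.735, -0.179, 0.111], 0.72), ([0.434, -0.312, 0
[... 260 characters left out ...]
 ([0.626, -0.037, 0.108], 0.41), ([0.644, -0.197, 0.11], 0.22)]
pot [([0.622, -0.375, 0.061], 0.68), ([0.726, 0.028, 0.121], 0.63)]
top 442.4579195157681 [-0.13958142  0.          0.          0.          0.        ] [ 0.45044006 -0.00295337  1.02257737]
copper_mid [([0.778, -0.308, 0.031], 0.71), ([0.497, -0.33, 0.028], 0.66), ([0.629, -0.195, 0.115], 0.59), ([0.71, -0.325, 0.034], 0.57)]
stop []
drawer_pull [([0.498, -0.084, 0.015], 0.66)]
step [([0.622, -0.09, 0.087], 0.83)]
milk []
egg [([0.705, 0.02, 0.133], 0.65)]
stool [([0.727, -0.187, 0.114], 0.89)]
jar [([0.54, 0.337, 0.077], 0.93)]
reel [([0.425, -0.31, 0.046], 0.73), ([0.612, -0.4, 0.053], 0.55)]
pot [([0.612, -0.4, 0.052], 0.84)]
```

View pics/scene0.png

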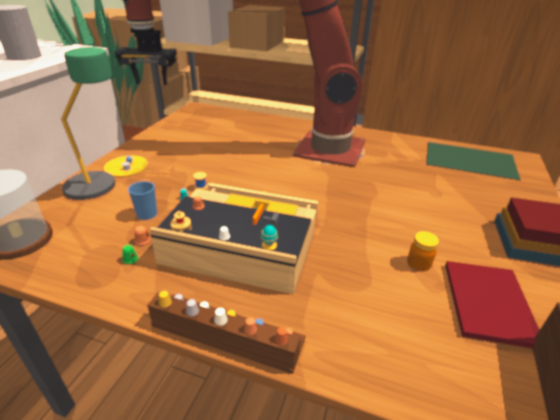

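View pics/top0.png

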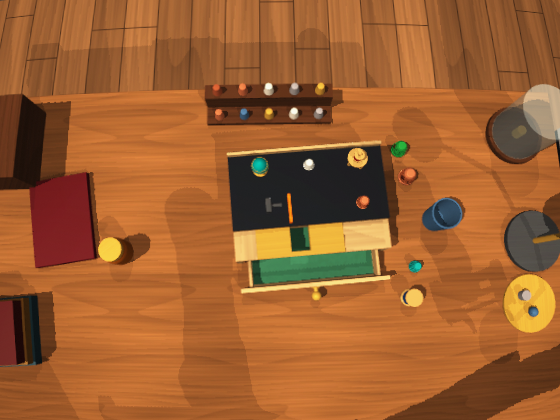

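The scene view shows the case in the middle, with copper thimbles at (198,203) on the shelf and (141,234) on the table. The top view shows the shelf thimble at (363,202), the orange stop at (290,207), the mouth at (300,238) and the pull at (317,295). I'll zoom in on the top view for edges.

Run:
```python
import cv2
i=cv2.imread("pics/top0.png")[140:305,225:400]
i=cv2.resize(i,None,fx=3.6,fy=3.6,interpolation=cv2.INTER_CUBIC)
cv2.imwrite("pics/crop0.png",i)
```

```text
(no output)
```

View pics/crop0.png

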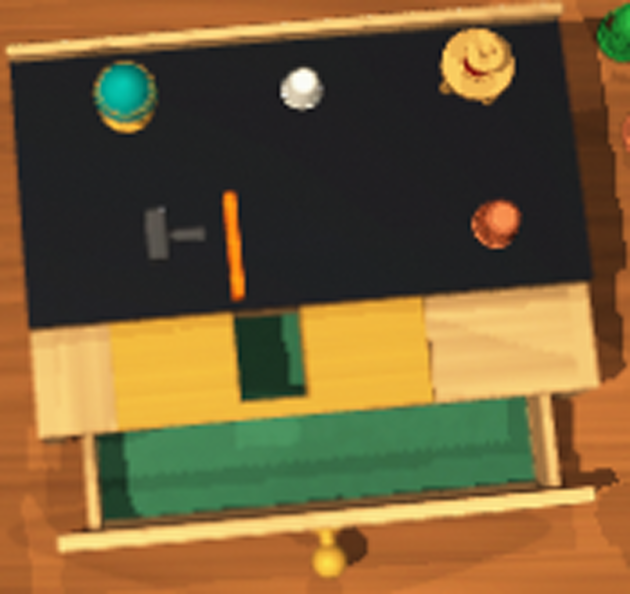

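```bash
cat > fit.py <<'E'
from h import *
from scipy.optimize import least_squares
c=lambda u,v:((u+.5)/3.6-.5+225,(v+.5)/3.6-.5+140)
O=[((0,.17,.09),c(30,328)),((0,-.17,.09),c(592,283)),((-.064,.17,.072),c(40,438)),((-.064,-.17,.072),c(600,386))]
P=np.array([o[0] for o in O]);U=np.array([o[1] for o in O])
def W(p,P):
    k,s=np.cos(p[2]),np.sin(p[2]); P=np.atleast_2d(P)
    return np.c_[p[0]+k*P[:,0]-s*P[:,1],p[1]+s*P[:,0]+k*P[:,1],P[:,2]]
f=least_squares(lambda p:(proj("top",W(p,P))-U).ravel(),[.6,-.08,0])
p=f.x; print("case",p[:2],np.degrees(p[2]),"res px",np.round(f.fun,2))
def C(w):
    k,s=np.cos(p[2]),np.sin(p[2]); d=w-np.r_[p[:2],0]; return np.c_[k*d[:,0]+s*d[:,1],-s*d[:,0]+k*d[:,1],d[:,2]]
for n,uv,z in [("stop top ends",[c(230,192),c(238,298)],.11),("mouth",[c(234,315),c(300,308),c(306,395),c(240,402)],.076),("thimble top",[c(505,212)],.12),("foot far edge",[c(490,248)],.09),("thimble mid",[c(497,223)],.105),("drawer front top",[c(58,548),c(594,494)],.054),("pull",[c(330,560)],.034),("egg top",[c(125,88)],.144),("rail back",[c(7,48),c(560,6)],.108),("milk top",[c(305,80)],.116),("stool",[c(477,60)],.13)]:
    print(n,np.round(1000*C(atz("top",uv,z))[:,:2],1).tolist())
E
python3 fit.py
```

```text
case [ 0.5887801  -0.08888242] 3.9111665397232307 res px [-0.48  0.06  0.8  -0.88 -0.36  0.07  0.07  0.7 ]
stop top ends [[67.5, 44.8], [4.4, 45.9]]
mouth [[-0.6, 47.5], [0.3, 7.5], [-52.3, 9.0], [-53.0, 48.7]]
thimble top [[40.1, -113.5]]
foot far edge [[24.7, -108.7]]
thimble mid [[36.7, -111.4]]
drawer front top [[-129.6, 164.8], [-126.7, -163.2]]
pull [[-151.4, 0.3]]
egg top [[125.7, 100.9]]
rail back [[167.3, 169.6], [166.7, -166.1]]
milk top [[130.0, -5.3]]
stool [[130.0, -105.9]]
```

The crop shows the shelf front edge from (30,328) to (592,283), the stop at (230–238,192–298), the mouth at (234–306,308–402) and the thimble at about (497,223). The case fit agrees with the known dimensions: the mouth middle is at y≈28 mm, the stop face at y≈42 mm and the thimble at (37,−111). First I move above the pre-push spot.

Create go.py:
```python
import sys,json,os
from h import *
CP=[0.58878,-0.08888,3.911]
def case2w(x,y):
    a=np.radians(CP[2]); return CP[0]+np.cos(a)*x-np.sin(a)*y, CP[1]+np.sin(a)*x+np.cos(a)*y
def w2case(x,y):
    a=np.radians(CP[2]); dx,dy=x-CP[0],y-CP[1]; return np.cos(a)*dx+np.sin(a)*dy,-np.sin(a)*dx+np.cos(a)*dy
def st():
    s=bot.get_obs(); e=s["eef_pos"]; print("t",round(s["t"],2),"case mm",np.round(1000*np.array(w2case(*e[:2])),1),"z",round(1000*e[2],1),"rpy",np.round(s["orientation"],2),"F",np.round(s["contact_force"],1),"w",round(s["grip_width"],4)); return s
def delta(x,y,z,yaw=93.911):  # case mm, world z mm; from the measured pose
    s=st(); w=np.r_[case2w(x/1000,y/1000),z/1000]-s["eef_pos"]
    M=R.from_euler("xyz",s["orientation"],degrees=True); D=R.from_euler("xyz",[180,0,yaw],degrees=True)
    print("dp",np.round(M.inv().apply(w)/.2,3),"ang",np.round(np.degrees((M.inv()*D).as_rotvec())/30,3))
if __name__=="__main__":
    delta(*map(float,sys.argv[1:])) if len(sys.argv)>1 else st()
```

```text
(no output)
```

Request:
{"api": "drive_tool", "payload": {
  "dp": [
    [0.18,-0.08,0],
    [0.36,-0.16,0],
    [0.54,-0.25,0],
    [0.72,-0.33,0],
    [0.9,-0.41,0]
  ],
  "angular": [
    [0,0,-0.17],
    [0,0,-0.34],
    [0,0,-0.52],
    [0,0,-0.69],
    [0,0,-0.86]
  ],
  "hand": 0.8,
  "grip_force": 10
}}

```text
t: 1.52
eef_pos: [0.3369, -0.4908, 0.193]
orientation: [180.0, 0.0, 42.8]
contact_force: [0.2, -0.7, 0.4]
grip_width: 0.0614
gripper_force: 0.0
```

```bash
python3 go.py 37 -143 195
```

```text
t 1.52 case mm [-278.7 -383.8] z 193.0 rpy [1.7997e+02 1.0000e-02 4.2760e+01] F [ 0.2 -0.7  0.4] w 0.0614
dp [ 1.984  0.052 -0.01 ] ang [ 1.000e-03  1.000e-03 -1.705e+00]
```

Request:
{"api": "drive_tool", "payload": {
  "dp": [
    [0.2,0,0],
    [0.4,0.01,0],
    [0.59,0.02,0],
    [0.79,0.02,0],
    [0.98,0.03,0]
  ],
  "angular": [
    [0,0,-0.17],
    [0,0,-0.34],
    [0,0,-0.51],
    [0,0,-0.68],
    [0,0,-0.85]
  ]
}}

```text
t: 1.93
eef_pos: [0.4856, -0.3624, 0.1931]
orientation: [180.0, 0.0, 68.3]
contact_force: [0.2, -1.1, -0.3]
grip_width: 0.0284
gripper_force: 0.0
```

```bash
python3 go.py 37 -143 195
```

```text
t 1.93 case mm [-121.5 -265.8] z 193.1 rpy [179.97   0.    68.28] F [ 0.2 -1.1 -0.3] w 0.0284
dp [ 0.896  0.449 -0.009] ang [ 0.001  0.    -0.854]
```

Request:
{"api": "drive_tool", "payload": {
  "dp": [
    [0.18,0.09,0],
    [0.36,0.18,0],
    [0.54,0.27,0],
    [0.72,0.36,0],
    [0.896,0.449,0]
  ],
  "angular": [
    [0,0,-0.17],
    [0,0,-0.34],
    [0,0,-0.51],
    [0,0,-0.68],
    [0,0,-0.854]
  ]
}}

```text
t: 2.35
eef_pos: [0.636, -0.2301, 0.1929]
orientation: [180.0, 0.0, 93.9]
contact_force: [0.4, -0.4, -0.8]
grip_width: 0.0176
gripper_force: 0.0
```

Request:
{"api": "drive_tool", "payload": {
  "dp": [
    [0,0,0.08],
    [0,0,0.16],
    [0,0,0.24],
    [0,0,0.32],
    [0,0,0.4]
  ],
  "angular": [
    [0,0,0],
    [0,0,0],
    [0,0,0],
    [0,0,0],
    [0,0,0]
  ]
}}

```text
t: 2.77
eef_pos: [0.6346, -0.2316, 0.1119]
orientation: [-180.0, -0.0, 93.6]
contact_force: [0.4, 0.3, 0.4]
grip_width: 0.0175
gripper_force: 0.0
```

```bash
python3 go.py 37 -143 94
python3 - <<'E'
from h import *
i=bot.read_camera("top"); cv2.imwrite("pics/top1.png",i)
j=bot.read_camera("scene"); cv2.imwrite("pics/scene1.png",j)
a=cv2.resize(i[150:260,300:420],(560,513),interpolation=cv2.INTER_CUBIC)
cv2.imwrite("pics/crop1.png",a)
print(proj("top",[bot.get_obs()["eef_pos"]]))
E
```

```text
t 2.77 case mm [  36.  -145.5] z 111.9 rpy [-179.99   -0.     93.64] F [0.4 0.3 0.4] w 0.0175
dp [0.013 0.005 0.089] ang [-0.    -0.    -0.009]
[[378.83405494 200.99945858]]
```

View pics/crop1.png

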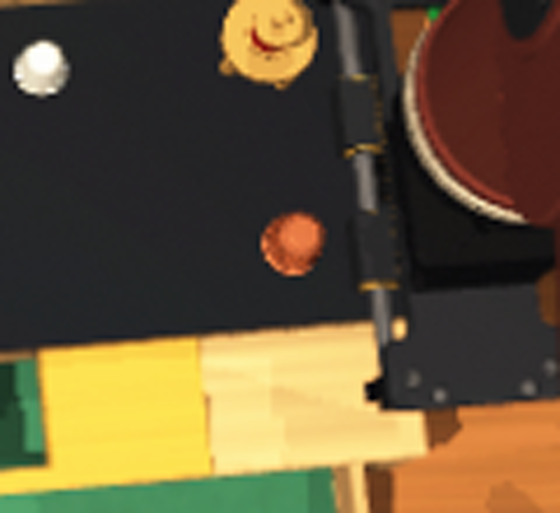

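The crop shows the gripper's carriage at (370,180) with the tips hidden below it. The thimble at (295,243) is undisturbed and lined up with the projected TCP at (368,238). Lowering.

Request:
{"api": "drive_tool", "payload": {
  "dp": [
    [0,0,0.03],
    [0,0,0.06],
    [0,0,0.085],
    [0,0,0.085],
    [0,0,0.085]
  ],
  "angular": [
    [0,0,0],
    [0,0,0],
    [0,0,0],
    [0,0,0],
    [0,0,0]
  ]
}}

```text
t: 3.28
eef_pos: [0.6347, -0.2316, 0.0959]
orientation: [180.0, -0.0, 93.6]
contact_force: [-0.0, 0.1, 0.6]
grip_width: 0.0174
gripper_force: 0.0
```

```bash
python3 go.py 37 -60 93.5
```

```text
t 3.28 case mm [  36.  -145.5] z 95.9 rpy [180.    -0.    93.64] F [-0.   0.1  0.6] w 0.0174
dp [0.428 0.003 0.012] ang [ 0.    -0.    -0.009]
```

Request:
{"api": "drive_tool", "payload": {
  "dp": [
    [0.005,0,0.012],
    [0.03,0,0.012],
    [0.06,0,0.012],
    [0.09,0.001,0.012],
    [0.12,0.001,0.012]
  ],
  "angular": [
    [0,0,-0.009],
    [0,0,-0.009],
    [0,0,-0.009],
    [0,0,-0.009],
    [0,0,-0.009]
  ]
}}

```text
t: 3.7
eef_pos: [0.6335, -0.2065, 0.0936]
orientation: [180.0, -0.0, 93.9]
contact_force: [0.3, -0.6, 1.0]
grip_width: 0.0176
gripper_force: 0.0
```

Request:
{"api": "drive_tool", "payload": {
  "dp": [
    [0.03,0,0],
    [0.06,0,0],
    [0.09,0,0],
    [0.12,0,0],
    [0.15,0,0]
  ],
  "angular": [
    [0,0,0],
    [0,0,0],
    [0,0,0],
    [0,0,0],
    [0,0,0]
  ]
}}

```text
t: 4.12
eef_pos: [0.6312, -0.177, 0.0934]
orientation: [-180.0, -0.0, 93.9]
contact_force: [0.7, 0.6, 0.8]
grip_width: 0.0172
gripper_force: 0.0
```

```bash
python3 go.py 37 -5 93.5
python3 - <<'E'
from h import *
i=bot.read_camera("top"); cv2.imwrite("pics/top2.png",i)
a=cv2.resize(i[150:260,270:390],(560,513),interpolation=cv2.INTER_CUBIC)
cv2.imwrite("pics/crop2.png",a)
E
```

```text
t 4.12 case mm [ 36.3 -90.8] z 93.4 rpy [-180.     -0.     93.92] F [0.7 0.6 0.8] w 0.0172
dp [ 0.429  0.003 -0.001] ang [-0. -0.  0.]
```

View pics/crop2.png

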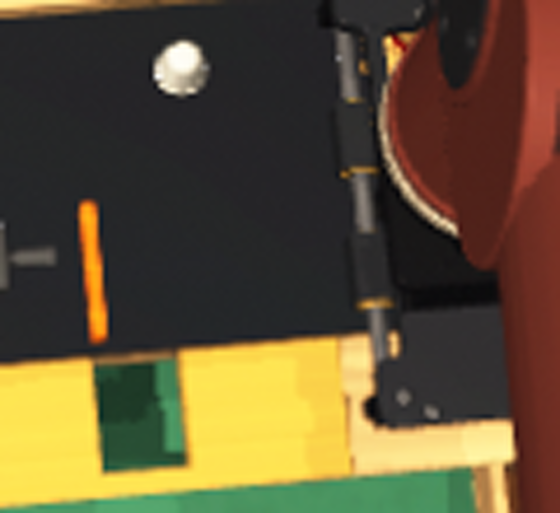

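The gripper body hides the thimble in the top view; only the stop shows, at (92,270). I'll check with the scene camera's network instead.

Run:
```python
from h import *; from go import w2case
j=bot.read_camera("scene"); cv2.imwrite("pics/scene2.png",j)
for b in bot.boxes_of("scene","copper_mid"):
    print(np.round(1000*np.array(w2case(*b["location"][:2])),1),b["location"][2],b["confidence"])
e=proj("scene",[bot.get_obs()["eef_pos"]])[0]; print(e)
u,v=e.astype(int); cv2.imwrite("pics/s2.png",cv2.resize(j[v-40:v+35,u-60:u+60],(800,500),interpolation=cv2.INTER_CUBIC)); print(u-60,v-40)
```

```text
[ 183.2 -224.9] 0.024 0.79
[ 115.1 -240.4] 0.0228 0.72
[-101.2 -235.2] 0.0214 0.6
[  48.  -111.6] 0.1035 0.5
[206.95348626 206.27376091]
146 166
```

View pics/s2.png

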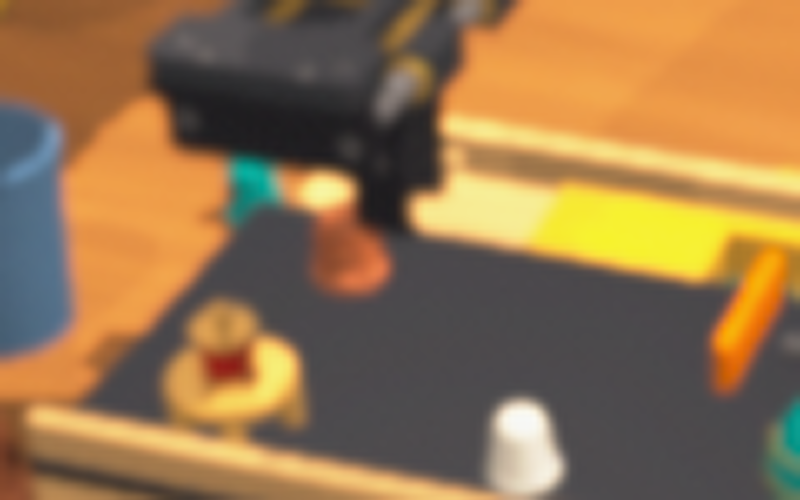

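The crop shows the thimble at about (350,265), apparently not moved, with the fingertip at about (395,225) beside it. I'll check projections before going on.

Run:
```python
from h import *; from go import case2w
def s(n,x,y,z):
    p=proj("scene",[[*case2w(x/1e3,y/1e3),z/1e3]])[0]; print(n,np.round((p-[146,166])*6.667))
s("shelf fr right",0,-170,90); s("shelf back right under rail top",167,-168,108)
s("stop top back",67,45,110); s("stop top front",5,45,110); s("stop foot back",67,45,90)
s("thimble foot",37,-111.5,90);s("thimble top",37,-111.5,120); s("expected thimble foot",36,-70,90)
s("near finger tip",52,-91,93);s("far finger tip",20,-91,93);s("near tip at 140",52,-91,140)
s("step plate edge", -54,-70,76); s("milk foot",129,-5,90)
```

```text
shelf fr right [261. 191.]
shelf back right under rail top [ 31. 404.]
stop top back [722. 343.]
stop top front [775. 248.]
stop foot back [723. 388.]
thimble foot [356. 267.]
thimble top [348. 201.]
expected thimble foot [459. 285.]
near finger tip [389. 292.]
far finger tip [424. 246.]
near tip at 140 [377. 186.]
step plate edge [550. 191.]
milk foot [526. 467.]
```

Run:
```python
from h import *; from go import case2w
out=[]
for n,y,z in(("scene1",-145.5,112),("scene2",-90.8,93.4)):
    j=cv2.imread(f"pics/{n}.png"); x0,y0=150,140
    a=cv2.resize(j[y0:y0+90,x0:x0+66],None,fx=6,fy=6,interpolation=cv2.INTER_CUBIC)
    a=(255*(a/255.)**.45).astype(np.uint8)
    for x in(12,28,44,60):
        for zz in (z,z+70):
            p=(proj("scene",[[*case2w(x/1e3,y/1e3),zz/1e3]])[0]-[x0,y0])*6
            cv2.circle(a,tuple(int(v) for v in p),3,(0,255,0) if zz==z else (255,0,255),-1)
    out.append(a)
cv2.imwrite("pics/cmp.png",np.hstack(out))
```

```text
(no output)
```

View pics/cmp.png

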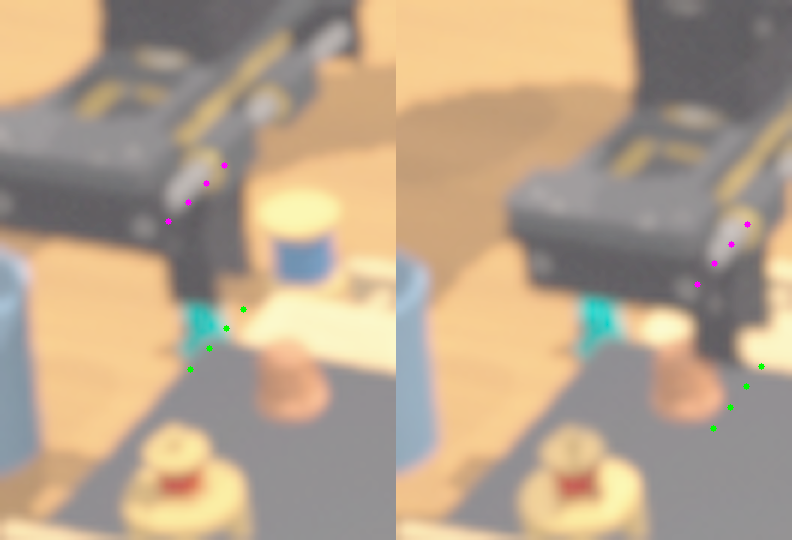

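The comparison shows the visible finger end about 27 mm above the projected TCP (green dots) in both views. That means the fingers passed just over the thimble. I'll go back behind it and touch down on the shelf carefully to find the real tip height.

Request:
{"api": "drive_tool", "payload": {
  "dp": [
    [0,0,-0.05],
    [0,0,-0.08],
    [-0.1,0,-0.08],
    [-0.2,0,-0.08],
    [-0.28,0,-0.08]
  ],
  "angular": [
    [0,0,0],
    [0,0,0],
    [0,0,0],
    [0,0,0],
    [0,0,0]
  ]
}}

```text
t: 4.68
eef_pos: [0.6354, -0.2358, 0.1106]
orientation: [179.9, 0.1, 93.9]
contact_force: [0.6, -0.7, -0.8]
grip_width: 0.0173
gripper_force: 0.0
```

Request:
{"api": "drive_tool", "payload": {
  "dp": [
    [0,0,0],
    [0,0,0.03],
    [0,0,0.06],
    [0,0,0.1],
    [0,0,0.1]
  ],
  "angular": [
    [0,0,0],
    [0,0,0],
    [0,0,0],
    [0,0,0],
    [0,0,0]
  ]
}}

```text
t: 5.1
eef_pos: [0.634, -0.2321, 0.087]
orientation: [-179.8, -0.1, 94.0]
contact_force: [-0.6, -0.4, -0.4]
grip_width: 0.0176
gripper_force: 0.0
```

```bash
python3 go.py
python3 - <<'E'
from h import *; from go import w2case
for c in("scene","top"):
    bot.read_camera(c)
    for b in bot.boxes_of(c,"copper_mid"):
        if b["location"][2]>.08: print(c,np.round(1000*np.array(w2case(*b["location"][:2])),1),b["location"][2],b["confidence"])
E
```

```text
t 5.1 case mm [  35.4 -146. ] z 87.0 rpy [-1.7984e+02 -1.0000e-01  9.3990e+01] F [-0.6 -0.4 -0.4] w 0.0176
scene [  47.3 -111.4] 0.1079 0.64
```

No contact at a reported z of 87 mm, which is below the shelf top, so the offset is real. Descending in small steps.

Request:
{"api": "drive_tool", "payload": {
  "dp": [
    [0,0,0.01],
    [0,0,0.02],
    [0,0,0.03],
    [0,0,0.04],
    [0,0,0.05]
  ],
  "angular": [
    [0,0,0],
    [0,0,0],
    [0,0,0],
    [0,0,0],
    [0,0,0]
  ]
}}

```text
t: 5.72
eef_pos: [0.6351, -0.2336, 0.0791]
orientation: [-180.0, -0.0, 93.9]
contact_force: [0.8, 0.3, 0.8]
grip_width: 0.0174
gripper_force: 0.0
```

Request:
{"api": "drive_tool", "payload": {
  "dp": [
    [0,0,0.005],
    [0,0,0.01],
    [0,0,0.015],
    [0,0,0.02],
    [0,0,0.02]
  ],
  "angular": [
    [0,0,0],
    [0,0,0],
    [0,0,0],
    [0,0,0],
    [0,0,0]
  ]
}}

```text
t: 6.13
eef_pos: [0.635, -0.2336, 0.0752]
orientation: [-180.0, -0.0, 93.9]
contact_force: [0.7, 0.5, -0.9]
grip_width: 0.0175
gripper_force: 0.0
```

Request:
{"api": "drive_tool", "payload": {
  "dp": [
    [0,0,0.005],
    [0,0,0.01],
    [0,0,0.01],
    [0,0,0.01],
    [0,0,0.01]
  ],
  "angular": [
    [0,0,0],
    [0,0,0],
    [0,0,0],
    [0,0,0],
    [0,0,0]
  ]
}}

```text
t: 6.55
eef_pos: [0.6351, -0.2336, 0.0734]
orientation: [180.0, -0.0, 93.9]
contact_force: [0.0, 0.4, 0.0]
grip_width: 0.0173
gripper_force: 0.0
```

Request:
{"api": "drive_tool", "payload": {
  "dp": [
    [0,0,0.005],
    [0,0,0.01],
    [0,0,0.015],
    [0,0,0.02],
    [0,0,0.02]
  ],
  "angular": [
    [0,0,0],
    [0,0,0],
    [0,0,0],
    [0,0,0],
    [0,0,0]
  ]
}}

```text
t: 6.97
eef_pos: [0.6349, -0.2336, 0.069]
orientation: [-180.0, -0.0, 93.9]
contact_force: [-0.0, 0.7, 0.6]
grip_width: 0.0175
gripper_force: 0.0
```

Request:
{"api": "drive_tool", "payload": {
  "dp": [
    [0,0,0.005],
    [0,0,0.01],
    [0,0,0.01],
    [0,0,0.01],
    [0,0,0.01]
  ],
  "angular": [
    [0,0,0],
    [0,0,0],
    [0,0,0],
    [0,0,0],
    [0,0,0]
  ]
}}

```text
t: 7.38
eef_pos: [0.6351, -0.2336, 0.0674]
orientation: [180.0, -0.0, 93.9]
contact_force: [-1.1, 1.1, -0.1]
grip_width: 0.018
gripper_force: 0.0
```

Request:
{"api": "drive_tool", "payload": {
  "dp": [
    [0,0,0.005],
    [0,0,0.01],
    [0,0,0.01],
    [0,0,0.01],
    [0,0,0.01]
  ],
  "angular": [
    [0,0,0],
    [0,0,0],
    [0,0,0],
    [0,0,0],
    [0,0,0]
  ]
}}

```text
t: 7.8
eef_pos: [0.6351, -0.2336, 0.0654]
orientation: [180.0, -0.0, 93.9]
contact_force: [-0.1, 0.6, 0.3]
grip_width: 0.0176
gripper_force: 0.0
```

Request:
{"api": "drive_tool", "payload": {
  "dp": [
    [0,0,0.005],
    [0,0,0.01],
    [0,0,0.01],
    [0,0,0.01],
    [0,0,0.01]
  ],
  "angular": [
    [0,0,0],
    [0,0,0],
    [0,0,0],
    [0,0,0],
    [0,0,0]
  ]
}}

```text
t: 8.22
eef_pos: [0.6351, -0.2336, 0.0633]
orientation: [-180.0, -0.0, 93.9]
contact_force: [0.6, 0.3, -0.0]
grip_width: 0.0173
gripper_force: 0.0
```

Request:
{"api": "drive_tool", "payload": {
  "dp": [
    [0,0,0.005],
    [0,0,0.01],
    [0,0,0.01],
    [0,0,0.01],
    [0,0,0.01]
  ],
  "angular": [
    [0,0,0],
    [0,0,0],
    [0,0,0],
    [0,0,0],
    [0,0,0]
  ]
}}

```text
t: 8.63
eef_pos: [0.6351, -0.2336, 0.0613]
orientation: [-180.0, -0.0, 93.9]
contact_force: [-0.3, -0.5, -0.5]
grip_width: 0.0176
gripper_force: 0.0
```

Run:
```python
from h import *; from go import *
s=st(); y=1000*w2case(*s["eef_pos"][:2])[1]; z=1000*s["eef_pos"][2]
j=bot.read_camera("scene"); x0,y0=150,140
a=cv2.resize(j[y0:y0+90,x0:x0+75],None,fx=6,fy=6,interpolation=cv2.INTER_CUBIC)
a=(255*(a/255.)**.45).astype(np.uint8)
for x in(12,28,44,60):
    p=(proj("scene",[[*case2w(x/1e3,y/1e3),(z+28)/1e3]])[0]-[x0,y0])*6
    cv2.circle(a,tuple(int(v) for v in p),3,(0,255,0),-1)
cv2.imwrite("pics/s3.png",a)
```

```text
t 8.63 case mm [  36.3 -147.5] z 61.3 rpy [-180.     -0.     93.91] F [-0.3 -0.5 -0.5] w 0.0176
```

View pics/s3.png

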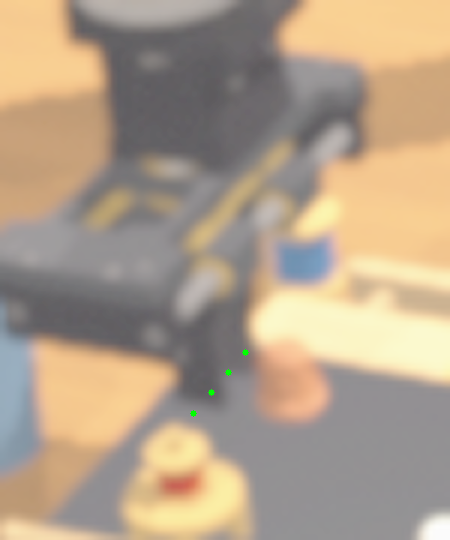

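The crop shows the near fingertip at about (205,402), right at the shelf surface and matching the +28 mm dots. The thimble at (290,390) has not moved. A bit further down to feel the shelf.

Request:
{"api": "drive_tool", "payload": {
  "dp": [
    [0,0,0.005],
    [0,0,0.01],
    [0,0,0.01],
    [0,0,0.01],
    [0,0,0.01]
  ],
  "angular": [
    [0,0,0],
    [0,0,0],
    [0,0,0],
    [0,0,0],
    [0,0,0]
  ]
}}

```text
t: 9.1
eef_pos: [0.6353, -0.2337, 0.0608]
orientation: [180.0, 0.0, 93.9]
contact_force: [-5.0, 0.3, 9.8]
grip_width: 0.0171
gripper_force: 4.9
```

Request:
{"api": "drive_tool", "payload": {
  "dp": [
    [0,0,0.005],
    [0,0,0.008],
    [0,0,0.008],
    [0,0,0.008],
    [0,0,0.008]
  ],
  "angular": [
    [0,0,0],
    [0,0,0],
    [0,0,0],
    [0,0,0],
    [0,0,0]
  ]
}}

```text
t: 9.52
eef_pos: [0.6353, -0.2337, 0.0607]
orientation: [179.9, 0.1, 93.9]
contact_force: [-9.7, 1.8, 20.8]
grip_width: 0.0178
gripper_force: 10.3
```

The shelf touches at a reported z of about 61 mm, so the true tip is about 29 mm higher than reported. I raise it 2.5 mm clear and push.

Request:
{"api": "drive_tool", "payload": {
  "dp": [
    [0,0,-0.015],
    [0,0,-0.028],
    [0,0,-0.028],
    [0,0,-0.028],
    [0,0,-0.028]
  ],
  "angular": [
    [0,0,0],
    [0,0,0],
    [0,0,0],
    [0,0,0],
    [0,0,0]
  ]
}}

```text
t: 9.93
eef_pos: [0.6349, -0.2335, 0.0629]
orientation: [-180.0, -0.0, 93.9]
contact_force: [0.4, 0.2, -0.9]
grip_width: 0.0174
gripper_force: 0.0
```

Request:
{"api": "drive_tool", "payload": {
  "dp": [
    [0.02,0,0],
    [0.05,0,0],
    [0.08,0,0],
    [0.11,0,0],
    [0.14,0,0]
  ],
  "angular": [
    [0,0,0],
    [0,0,0],
    [0,0,0],
    [0,0,0],
    [0,0,0]
  ]
}}

```text
t: 10.35
eef_pos: [0.6332, -0.2046, 0.0633]
orientation: [-180.0, -0.0, 93.9]
contact_force: [-0.9, 0.0, 0.4]
grip_width: 0.0177
gripper_force: 0.1
```

Request:
{"api": "drive_tool", "payload": {
  "dp": [
    [0.03,0,0],
    [0.06,0,0],
    [0.09,0,0],
    [0.12,0,0],
    [0.15,0,0]
  ],
  "angular": [
    [0,0,0],
    [0,0,0],
    [0,0,0],
    [0,0,0],
    [0,0,0]
  ]
}}

```text
t: 10.77
eef_pos: [0.6311, -0.1751, 0.0634]
orientation: [180.0, -0.0, 93.9]
contact_force: [0.2, 0.0, -0.1]
grip_width: 0.0176
gripper_force: 0.1
```

```bash
cat > look.py <<'E'
from h import *; from go import *
s=st()
i=bot.read_camera("scene")
r=[(b,np.array(w2case(*b["location"][:2]))*1000) for b in bot.boxes_of("scene","copper_mid") if b["location"][2]>.08]
for b,c in r: print("thimble net",np.round(c,1),round(b["location"][2],3),round(b["confidence"],2))
bot.read_camera("top")
for b in bot.boxes_of("top","copper_mid"):
    if b["location"][2]>.08: print("top net",np.round(1000*np.array(w2case(*b["location"][:2])),1))
E
python3 look.py
```

```text
t 10.77 case mm [ 36.3 -88.9] z 63.4 rpy [180.    -0.    93.91] F [ 0.2  0.  -0.1] w 0.0176
thimble net [ 46.8 -67.5] 0.108 0.42
```

The thimble now moves with the fingers, about 21 mm ahead of the TCP. Continuing, slower near the stop.

Request:
{"api": "drive_tool", "payload": {
  "dp": [
    [0.03,0,0],
    [0.06,0,0],
    [0.09,0,0],
    [0.12,0,0],
    [0.15,0,0]
  ],
  "angular": [
    [0,0,0],
    [0,0,0],
    [0,0,0],
    [0,0,0],
    [0,0,0]
  ]
}}

```text
t: 11.38
eef_pos: [0.629, -0.1448, 0.0634]
orientation: [180.0, -0.0, 93.9]
contact_force: [0.1, 0.6, 0.0]
grip_width: 0.0178
gripper_force: 0.1
```

Request:
{"api": "drive_tool", "payload": {
  "dp": [
    [0.03,0,0],
    [0.06,0,0],
    [0.09,0,0],
    [0.12,0,0],
    [0.15,0,0]
  ],
  "angular": [
    [0,0,0],
    [0,0,0],
    [0,0,0],
    [0,0,0],
    [0,0,0]
  ]
}}

```text
t: 11.8
eef_pos: [0.627, -0.1152, 0.0634]
orientation: [-180.0, -0.0, 93.9]
contact_force: [0.0, 0.1, -0.2]
grip_width: 0.0172
gripper_force: 0.1
```

Request:
{"api": "drive_tool", "payload": {
  "dp": [
    [0.025,0,0],
    [0.045,0,0],
    [0.065,0,0],
    [0.085,0,0],
    [0.1,0,0]
  ],
  "angular": [
    [0,0,0],
    [0,0,0],
    [0,0,0],
    [0,0,0],
    [0,0,0]
  ]
}}

```text
t: 12.22
eef_pos: [0.6256, -0.0955, 0.0634]
orientation: [-180.0, -0.0, 93.9]
contact_force: [0.2, 0.0, -0.6]
grip_width: 0.0175
gripper_force: 0.1
```

```bash
python3 look.py
```

```text
t 12.22 case mm [36.3 -9.1] z 63.4 rpy [-180.     -0.     93.91] F [ 0.2  0.  -0.6] w 0.0175
thimble net [157.3  21.9] 0.094 0.26
```

Request:
{"api": "drive_tool", "payload": {
  "dp": [
    [0.01,0,0],
    [0.02,0,0],
    [0.03,0,0],
    [0.04,0,0],
    [0.05,0,0]
  ],
  "angular": [
    [0,0,0],
    [0,0,0],
    [0,0,0],
    [0,0,0],
    [0,0,0]
  ]
}}

```text
t: 12.83
eef_pos: [0.625, -0.0857, 0.0634]
orientation: [180.0, -0.0, 93.9]
contact_force: [0.1, 0.7, 0.6]
grip_width: 0.0174
gripper_force: 0.1
```

Request:
{"api": "drive_tool", "payload": {
  "dp": [
    [0.004,0,0],
    [0.008,0,0],
    [0.012,0,0],
    [0.015,0,0],
    [0.015,0,0]
  ],
  "angular": [
    [0,0,0],
    [0,0,0],
    [0,0,0],
    [0,0,0],
    [0,0,0]
  ]
}}

```text
t: 13.25
eef_pos: [0.6248, -0.0828, 0.0634]
orientation: [180.0, -0.0, 93.9]
contact_force: [-0.3, -0.1, -0.7]
grip_width: 0.017
gripper_force: 0.1
```

Request:
{"api": "drive_tool", "payload": {
  "dp": [
    [0.003,0,0],
    [0.006,0,0],
    [0.008,0,0],
    [0.01,0,0],
    [0.01,0,0]
  ],
  "angular": [
    [0,0,0],
    [0,0,0],
    [0,0,0],
    [0,0,0],
    [0,0,0]
  ]
}}

```text
t: 13.67
eef_pos: [0.6247, -0.0808, 0.0634]
orientation: [-180.0, -0.0, 93.9]
contact_force: [-0.6, -0.4, -0.5]
grip_width: 0.0172
gripper_force: 0.1
```

Request:
{"api": "drive_tool", "payload": {
  "dp": [
    [0.003,0,0],
    [0.006,0,0],
    [0.008,0,0],
    [0.01,0,0],
    [0.01,0,0]
  ],
  "angular": [
    [0,0,0],
    [0,0,0],
    [0,0,0],
    [0,0,0],
    [0,0,0]
  ]
}}

```text
t: 14.08
eef_pos: [0.6245, -0.0787, 0.0634]
orientation: [180.0, -0.0, 93.9]
contact_force: [-0.3, -1.0, 0.2]
grip_width: 0.0175
gripper_force: 0.1
```

Request:
{"api": "drive_tool", "payload": {
  "dp": [
    [0.003,0,0],
    [0.006,0,0],
    [0.008,0,0],
    [0.008,0,0],
    [0.008,0,0]
  ],
  "angular": [
    [0,0,0],
    [0,0,0],
    [0,0,0],
    [0,0,0],
    [0,0,0]
  ]
}}

```text
t: 14.5
eef_pos: [0.6244, -0.0776, 0.0634]
orientation: [-180.0, 0.0, 93.9]
contact_force: [-0.0, -0.8, 0.4]
grip_width: 0.0178
gripper_force: 0.6
```

Request:
{"api": "drive_tool", "payload": {
  "dp": [
    [0.003,0,0],
    [0.006,0,0],
    [0.008,0,0],
    [0.008,0,0],
    [0.008,0,0]
  ],
  "angular": [
    [0,0,0],
    [0,0,0],
    [0,0,0],
    [0,0,0],
    [0,0,0]
  ]
}}

```text
t: 14.92
eef_pos: [0.6243, -0.076, 0.0633]
orientation: [-180.0, 0.0, 93.9]
contact_force: [-0.8, -2.4, 1.3]
grip_width: 0.0177
gripper_force: 1.4
```

Run:
```python
from h import *; from go import *
st(); i=bot.read_camera("top"); cv2.imwrite("pics/top3.png",i); o=cv2.imread("pics/top0.png")
def cen(im):
    h=cv2.cvtColor(im[180:230,270:310].copy(),cv2.COLOR_BGR2HSV); m=((h[...,0]>5)&(h[...,0]<18)&(h[...,1]>200)&(h[...,2]>150))
    m[45:]=0
    return [(r,np.mean(np.nonzero(m[r])[0])) for r in range(50) if m[r].any()]
a,b=dict(cen(o)),dict(cen(i)); k=[r for r in a if r in b]; print(len(a),len(b),"stop shift px",np.mean([b[r]-a[r] for r in k]))
```

```text
t 14.92 case mm [36.3 10.5] z 63.3 rpy [-1.80e+02  1.00e-02  9.39e+01] F [-0.8 -2.4  1.3] w 0.0177
30 30 stop shift px -0.9888888888888889
```

Request:
{"api": "drive_tool", "payload": {
  "dp": [
    [0.002,0,0],
    [0.004,0,0],
    [0.004,0,0],
    [0.004,0,0],
    [0.004,0,0]
  ],
  "angular": [
    [0,0,0],
    [0,0,0],
    [0,0,0],
    [0,0,0],
    [0,0,0]
  ]
}}

```text
t: 15.38
eef_pos: [0.6242, -0.075, 0.0633]
orientation: [-180.0, 0.0, 93.9]
contact_force: [0.5, -4.0, 0.8]
grip_width: 0.0174
gripper_force: 1.7
```

Request:
{"api": "drive_tool", "payload": {
  "dp": [
    [0,0,0],
    [0,0,0],
    [0,0,0],
    [0,0,0],
    [0,0,0]
  ],
  "angular": [
    [0,0,0],
    [0,0,0],
    [0,0,0],
    [0,0,0],
    [0,0,0]
  ]
}}

```text
t: 15.8
eef_pos: [0.6242, -0.075, 0.0633]
orientation: [-180.0, -0.0, 93.9]
contact_force: [0.2, -4.4, 0.5]
grip_width: 0.0171
gripper_force: 1.8
```

That is about 3 mm of press, held. Now I back off slowly, then lift and close the fingers.

Request:
{"api": "drive_tool", "payload": {
  "dp": [
    [-0.008,0,0],
    [-0.016,0,0],
    [-0.024,0,0],
    [-0.035,0,0],
    [-0.05,0,0]
  ],
  "angular": [
    [0,0,0],
    [0,0,0],
    [0,0,0],
    [0,0,0],
    [0,0,0]
  ]
}}

```text
t: 16.22
eef_pos: [0.625, -0.0842, 0.0634]
orientation: [180.0, -0.0, 94.0]
contact_force: [0.2, -0.6, -0.4]
grip_width: 0.0173
gripper_force: 0.0
```

Request:
{"api": "drive_tool", "payload": {
  "dp": [
    [-0.05,0,0],
    [-0.1,0,-0.05],
    [-0.12,0,-0.12],
    [-0.12,0,-0.2],
    [-0.12,0,-0.28]
  ],
  "angular": [
    [0,0,0],
    [0,0,0],
    [0,0,0],
    [0,0,0],
    [0,0,0]
  ],
  "hand": 1
}}

```text
t: 16.63
eef_pos: [0.6265, -0.1108, 0.1206]
orientation: [-180.0, 0.0, 93.8]
contact_force: [0.1, 0.3, 0.3]
grip_width: 0.0011
gripper_force: 0.0
```

Request:
{"api": "drive_tool", "payload": {
  "dp": [
    [-0.18,0.1,0],
    [-0.36,0.15,0],
    [-0.5,0.2,0],
    [-0.5,0.2,0],
    [-0.5,0.2,0]
  ],
  "angular": [
    [0,0,0],
    [0,0,0],
    [0,0,0],
    [0,0,0],
    [0,0,0]
  ]
}}

```text
t: 17.05
eef_pos: [0.6731, -0.2099, 0.1194]
orientation: [-180.0, 0.0, 93.6]
contact_force: [-0.6, 0.6, -0.2]
grip_width: 0.0006
gripper_force: 0.0
```

```bash
cat look.py > look2.py
cat >> look2.py <<'E'
i=bot.read_camera("top"); cv2.imwrite("pics/top4.png",i)
h=cv2.cvtColor(i,cv2.COLOR_BGR2HSV); o=cv2.cvtColor(cv2.imread("pics/top0.png"),cv2.COLOR_BGR2HSV)
def blob(h,u0,u1,v0,v1):
    m=np.zeros(h.shape[:2],bool); s=h[v0:v1,u0:u1]
    m[v0:v1,u0:u1]=((s[...,0]<11)|(s[...,0]>174))&(s[...,1]>90)&(s[...,2]>80); v,u=np.nonzero(m); return len(u),u.mean(),v.mean(),np.array([[u.mean(),v.mean()]])
for n,im,a in(("before",o,(345,380,185,222)),("now",h,(292,325,185,230))):
    k=blob(im,*a); w=atz("top",k[3],.106)[0]; print(n,k[:3],1000*np.array(w2case(*w[:2])))
cv2.imwrite("pics/crop4.png",cv2.resize(i[165:250,265:345],(560,595),interpolation=cv2.INTER_CUBIC))
E
python3 look2.py
```

```text
t 17.05 case mm [  75.8 -126.5] z 119.4 rpy [-1.7999e+02  3.0000e-02  9.3640e+01] F [-0.6  0.6 -0.2] w 0.0006
thimble net [45.7 28.3] 0.11 0.67
top net [31.3 24. ]
before (110, np.float64(361.8909090909091), np.float64(202.15454545454546)) [  35.45958872 -109.25356243]
now (99, np.float64(297.19191919191917), np.float64(208.95959595959596)) [32.44589036 29.55035266]
```

View pics/crop4.png

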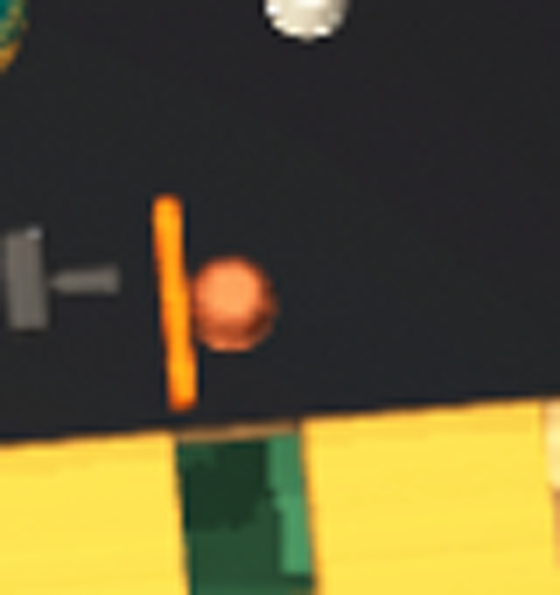

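The crop shows the thimble at (232,303) resting against the stop at (175,300), with the mouth at (245,500) straight in front. I move the closed fingers behind it.

```bash
python3 go.py 78 27.5 119
```

```text
t 17.3 case mm [  76.5 -121.4] z 119.9 rpy [ 1.7998e+02 -2.0000e-02  9.4000e+01] F [-1.1 -0.6 -0.4] w 0.0007
dp [0.744 0.009 0.005] ang [ 0.001 -0.001  0.003]
```

Request:
{"api": "drive_tool", "payload": {
  "dp": [
    [0.16,0.01,0],
    [0.34,0.01,0],
    [0.52,0.01,0],
    [0.68,0.01,0],
    [0.744,0.01,0]
  ],
  "angular": [
    [0,0,0.003],
    [0,0,0.003],
    [0,0,0.003],
    [0,0,0.003],
    [0,0,0.003]
  ]
}}

```text
t: 17.72
eef_pos: [0.6646, -0.0496, 0.1202]
orientation: [180.0, -0.2, 94.2]
contact_force: [-0.3, 1.0, 0.1]
grip_width: 0.0004
gripper_force: 0.0
```

Request:
{"api": "drive_tool", "payload": {
  "dp": [
    [0,0,0.06],
    [0,0,0.12],
    [0,0,0.18],
    [0,0,0.22],
    [0,0,0.22]
  ],
  "angular": [
    [0,0,0],
    [0,0,0],
    [0,0,0],
    [0,0,0],
    [0,0,0]
  ]
}}

```text
t: 18.13
eef_pos: [0.6634, -0.0592, 0.0721]
orientation: [-179.7, -0.0, 93.7]
contact_force: [-0.6, -0.7, -0.8]
grip_width: 0.0001
gripper_force: 0.0
```

```bash
python3 go.py 64 27.5 63.3; python3 look.py | grep net
```

```text
t 18.13 case mm [76.5 24.6] z 72.1 rpy [-1.7974e+02 -1.0000e-02  9.3700e+01] F [-0.6 -0.7 -0.8] w 0.0001
dp [ 0.014 -0.062  0.044] ang [-0.009 -0.    -0.007]
thimble net [46. 34.] 0.11 0.41
```

Request:
{"api": "drive_tool", "payload": {
  "dp": [
    [0,0,0.02],
    [0,0,0.04],
    [0,0,0.05],
    [0,0,0.05],
    [0,0,0.05]
  ],
  "angular": [
    [0,0,0],
    [0,0,0],
    [0,0,0],
    [0,0,0],
    [0,0,0]
  ]
}}

```text
t: 18.75
eef_pos: [0.665, -0.0573, 0.0652]
orientation: [-180.0, -0.0, 93.8]
contact_force: [-0.4, 0.1, -0.9]
grip_width: 0.0006
gripper_force: 0.0
```

```bash
python3 go.py 64 28 63.3
```

```text
t 18.75 case mm [78.2 26.3] z 65.2 rpy [-1.7998e+02 -1.0000e-02  9.3820e+01] F [-0.4  0.1 -0.9] w 0.0006
dp [ 0.008 -0.071  0.009] ang [-0.001 -0.    -0.003]
```

Request:
{"api": "drive_tool", "payload": {
  "dp": [
    [0.008,0,0.01],
    [0.008,-0.015,0.01],
    [0.008,-0.04,0.01],
    [0.008,-0.065,0.01],
    [0.008,-0.09,0.01]
  ],
  "angular": [
    [0,0,-0.003],
    [0,0,-0.003],
    [0,0,-0.003],
    [0,0,-0.003],
    [0,0,-0.003]
  ]
}}

```text
t: 19.17
eef_pos: [0.6464, -0.057, 0.0634]
orientation: [-180.0, 0.0, 93.9]
contact_force: [-1.2, 0.4, 0.4]
grip_width: 0.0008
gripper_force: 0.0
```

Request:
{"api": "drive_tool", "payload": {
  "dp": [
    [0,-0.02,0],
    [0,-0.04,0],
    [0,-0.06,0],
    [0,-0.08,0],
    [0,-0.09,0]
  ],
  "angular": [
    [0,0,0],
    [0,0,0],
    [0,0,0],
    [0,0,0],
    [0,0,0]
  ]
}}

```text
t: 19.58
eef_pos: [0.6286, -0.0583, 0.0634]
orientation: [-180.0, 0.0, 93.9]
contact_force: [0.3, 0.8, 0.5]
grip_width: 0.0004
gripper_force: 0.2
```

```bash
python3 look.py
```

```text
t 19.58 case mm [41.8 27.8] z 63.4 rpy [-1.80e+02  1.00e-02  9.39e+01] F [0.3 0.8 0.5] w 0.0004
top net [38.4 95.9]
```

Request:
{"api": "drive_tool", "payload": {
  "dp": [
    [0,-0.03,0],
    [0,-0.065,0],
    [0,-0.1,0],
    [0,-0.14,0],
    [0,-0.18,0]
  ],
  "angular": [
    [0,0,0],
    [0,0,0],
    [0,0,0],
    [0,0,0],
    [0,0,0]
  ]
}}

```text
t: 20.2
eef_pos: [0.5921, -0.0607, 0.0633]
orientation: [-180.0, 0.0, 93.9]
contact_force: [-0.0, 0.1, -0.3]
grip_width: 0.0001
gripper_force: 0.0
```

Request:
{"api": "drive_tool", "payload": {
  "dp": [
    [0,0,0],
    [0,0,-0.08],
    [0,0,-0.16],
    [0,0,-0.24],
    [0,0,-0.3]
  ],
  "angular": [
    [0,0,0],
    [0,0,0],
    [0,0,0],
    [0,0,0],
    [0,0,0]
  ]
}}

```text
t: 20.62
eef_pos: [0.5935, -0.0606, 0.1248]
orientation: [179.9, 0.0, 93.9]
contact_force: [0.1, -0.3, -0.4]
grip_width: 0.0004
gripper_force: 0.0
```

Request:
{"api": "drive_tool", "payload": {
  "dp": [
    [0,0.18,0],
    [0,0.38,0],
    [0,0.5,0],
    [0,0.5,0],
    [0,0.5,0]
  ],
  "angular": [
    [0,0,0],
    [0,0,0],
    [0,0,0],
    [0,0,0],
    [0,0,0]
  ]
}}

```text
t: 21.03
eef_pos: [0.6932, -0.0532, 0.1223]
orientation: [-179.9, -0.1, 93.9]
contact_force: [-1.2, -0.2, -0.7]
grip_width: 0.0003
gripper_force: 0.0
```

Run:
```python
from h import *; from go import *
st(); i=bot.read_camera("top"); cv2.imwrite("pics/top5.png",i)
for b in bot.boxes_of("top","copper_mid"): print(np.round(1000*np.array(w2case(*b["location"][:2])),1),b["location"][2],b["confidence"])
cv2.imwrite("pics/crop5.png",cv2.resize(i[140:305,225:400],None,fx=3.6,fy=3.6,interpolation=cv2.INTER_CUBIC))
```

```text
t 21.03 case mm [106.6  28.5] z 122.3 rpy [-1.7993e+02 -6.0000e-02  9.3940e+01] F [-1.2 -0.2 -0.7] w 0.0003
[ 25.1 100.2] 0.0902 0.69
[-26.8  29.3] 0.0382 0.68
[ 170.6 -230.2] 0.0303 0.6
[ 105.  -241.1] 0.0293 0.58
```

View pics/crop5.png

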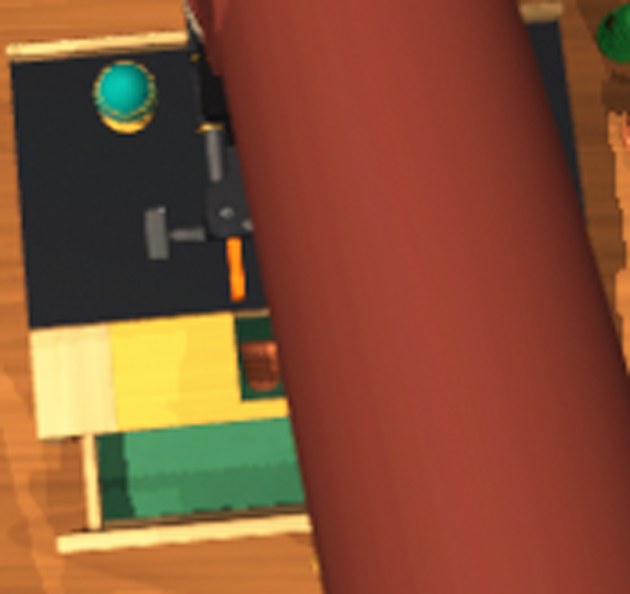

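The crop shows the thimble lying in the mouth opening at (260,365), down in the drawer; the network puts it at (−27,29) mm at drawer height. Next I go round to the drawer front and push it beside the pull at y≈−50, since straight behind the pull is out of the arm's reach.

Request:
{"api": "drive_tool", "payload": {
  "dp": [
    [-0.04,-0.13,-0.03],
    [-0.08,-0.27,-0.05],
    [-0.12,-0.41,-0.05],
    [-0.16,-0.55,-0.05],
    [-0.2,-0.69,-0.05]
  ],
  "angular": [
    [0,0,0],
    [0,0,0],
    [0,0,0],
    [0,0,0],
    [0,0,0]
  ]
}}

```text
t: 21.55
eef_pos: [0.5556, -0.1039, 0.1336]
orientation: [180.0, 0.1, 93.9]
contact_force: [-0.0, -0.1, -0.6]
grip_width: 0.0007
gripper_force: 0.0
```

Request:
{"api": "drive_tool", "payload": {
  "dp": [
    [-0.04,-0.13,0],
    [-0.08,-0.27,0],
    [-0.12,-0.41,0],
    [-0.16,-0.55,0],
    [-0.2,-0.67,0]
  ],
  "angular": [
    [0,0,0],
    [0,0,0],
    [0,0,0],
    [0,0,0],
    [0,0,0]
  ]
}}

```text
t: 21.97
eef_pos: [0.4241, -0.1527, 0.1335]
orientation: [-180.0, 0.1, 93.8]
contact_force: [0.3, 0.5, 0.2]
grip_width: 0.0006
gripper_force: 0.0
```

Request:
{"api": "drive_tool", "payload": {
  "dp": [
    [0,0,0],
    [0,0,0],
    [0,0,0],
    [0,0,0],
    [0,0,0]
  ],
  "angular": [
    [0,0,0],
    [0,0,0],
    [0,0,0],
    [0,0,0],
    [0,0,0]
  ]
}}

```text
t: 22.38
eef_pos: [0.4277, -0.1515, 0.1334]
orientation: [180.0, -0.0, 94.0]
contact_force: [0.3, 0.1, 0.7]
grip_width: 0.0005
gripper_force: 0.0
```

```bash
python3 go.py -163 -50 4
```

```text
t 22.38 case mm [-165.   -51.5] z 133.4 rpy [ 1.7998e+02 -1.0000e-02  9.3970e+01] F [0.3 0.1 0.7] w 0.0005
dp [0.007 0.01  0.647] ang [ 0.001 -0.     0.002]
```

Request:
{"api": "drive_tool", "payload": {
  "dp": [
    [0,0,0.09],
    [0,0,0.18],
    [0,0,0.27],
    [0,0,0.36],
    [0,0,0.42]
  ],
  "angular": [
    [0,0,0],
    [0,0,0],
    [0,0,0],
    [0,0,0],
    [0,0,0]
  ]
}}

```text
t: 22.8
eef_pos: [0.4269, -0.1513, 0.0476]
orientation: [-179.9, -0.1, 94.0]
contact_force: [0.8, -0.4, 0.1]
grip_width: 0.0004
gripper_force: 0.0
```

Request:
{"api": "drive_tool", "payload": {
  "dp": [
    [0,0,0.05],
    [0,0,0.1],
    [0,0,0.15],
    [0,0,0.2],
    [0,0,0.22]
  ],
  "angular": [
    [0,0,0],
    [0,0,0],
    [0,0,0],
    [0,0,0],
    [0,0,0]
  ]
}}

```text
t: 23.22
eef_pos: [0.4266, -0.1519, 0.004]
orientation: [-179.9, -0.0, 93.9]
contact_force: [-0.4, -0.8, -0.5]
grip_width: 0.0003
gripper_force: 0.0
```

Request:
{"api": "drive_tool", "payload": {
  "dp": [
    [0,0.02,0],
    [0,0.04,0],
    [0,0.06,0],
    [0,0.08,0],
    [0,0.1,0]
  ],
  "angular": [
    [0,0,0],
    [0,0,0],
    [0,0,0],
    [0,0,0],
    [0,0,0]
  ]
}}

```text
t: 23.63
eef_pos: [0.448, -0.1509, 0.0059]
orientation: [179.9, 0.0, 93.9]
contact_force: [0.4, 0.1, -0.6]
grip_width: 0.0005
gripper_force: 0.0
```

Request:
{"api": "drive_tool", "payload": {
  "dp": [
    [0,0.015,0],
    [0,0.03,0],
    [0,0.045,0],
    [0,0.06,0],
    [0,0.075,0]
  ],
  "angular": [
    [0,0,0],
    [0,0,0],
    [0,0,0],
    [0,0,0],
    [0,0,0]
  ]
}}

```text
t: 24.05
eef_pos: [0.462, -0.1497, 0.0053]
orientation: [-180.0, -0.0, 93.9]
contact_force: [-1.1, 0.8, 0.5]
grip_width: 0.0006
gripper_force: 0.9
```

Request:
{"api": "drive_tool", "payload": {
  "dp": [
    [0,0.02,0],
    [0,0.04,0],
    [0,0.06,0],
    [0,0.08,0],
    [0,0.1,0]
  ],
  "angular": [
    [0,0,0],
    [0,0,0],
    [0,0,0],
    [0,0,0],
    [0,0,0]
  ]
}}

```text
t: 24.47
eef_pos: [0.4823, -0.1483, 0.0053]
orientation: [-180.0, -0.0, 93.9]
contact_force: [-1.3, 0.1, 1.0]
grip_width: 0.0002
gripper_force: 0.9
```

```bash
python3 go.py
python3 - <<'E'
from h import *; from go import *
i=bot.read_camera("top"); cv2.imwrite("pics/top6.png",i)
for q in("copper_mid","drawer_pull"):
  for b in bot.boxes_of("top",q): print(q,np.round(1000*np.array(w2case(*b["location"][:2])),1),round(b["location"][2],3),round(b["confidence"],2))
E
```

```text
t 24.47 case mm [-110.3  -52.1] z 5.3 rpy [-1.800e+02 -1.000e-02  9.391e+01] F [-1.3  0.1  1. ] w 0.0002
copper_mid [123.  102.1] 0.133 0.69
copper_mid [ 102.2 -242.5] 0.027 0.64
copper_mid [ 171.4 -234.3] 0.032 0.55
drawer_pull [-76.4  43.2] 0.013 0.94
```

Request:
{"api": "drive_tool", "payload": {
  "dp": [
    [0,0.015,0],
    [0,0.03,0],
    [0,0.04,0],
    [0,0.05,0],
    [0,0.05,0]
  ],
  "angular": [
    [0,0,0],
    [0,0,0],
    [0,0,0],
    [0,0,0],
    [0,0,0]
  ]
}}

```text
t: 25.03
eef_pos: [0.4924, -0.1476, 0.0054]
orientation: [180.0, -0.0, 93.9]
contact_force: [1.1, 0.0, 0.8]
grip_width: 0.0006
gripper_force: 0.0
```

Request:
{"api": "drive_tool", "payload": {
  "dp": [
    [0,0.006,0],
    [0,0.012,0],
    [0,0.018,0],
    [0,0.024,0],
    [0,0.03,0]
  ],
  "angular": [
    [0,0,0],
    [0,0,0],
    [0,0,0],
    [0,0,0],
    [0,0,0]
  ]
}}

```text
t: 25.45
eef_pos: [0.498, -0.1473, 0.0054]
orientation: [-180.0, -0.0, 93.9]
contact_force: [-1.1, 0.2, -0.2]
grip_width: 0.0005
gripper_force: 0.8
```

Request:
{"api": "drive_tool", "payload": {
  "dp": [
    [0,0.005,0],
    [0,0.01,0],
    [0,0.015,0],
    [0,0.015,0],
    [0,0.015,0]
  ],
  "angular": [
    [0,0,0],
    [0,0,0],
    [0,0,0],
    [0,0,0],
    [0,0,0]
  ]
}}

```text
t: 25.87
eef_pos: [0.5012, -0.1471, 0.0054]
orientation: [180.0, 0.0, 93.9]
contact_force: [-0.0, -0.3, 0.5]
grip_width: 0.0006
gripper_force: 0.1
```

Request:
{"api": "drive_tool", "payload": {
  "dp": [
    [0,0.005,0],
    [0,0.01,0],
    [0,0.015,0],
    [0,0.015,0],
    [0,0.015,0]
  ],
  "angular": [
    [0,0,0],
    [0,0,0],
    [0,0,0],
    [0,0,0],
    [0,0,0]
  ]
}}

```text
t: 26.28
eef_pos: [0.5041, -0.1469, 0.0054]
orientation: [180.0, 0.0, 93.9]
contact_force: [-1.0, 0.4, -0.3]
grip_width: 0.0007
gripper_force: 0.1
```

Request:
{"api": "drive_tool", "payload": {
  "dp": [
    [0,0.005,0],
    [0,0.01,0],
    [0,0.015,0],
    [0,0.015,0],
    [0,0.015,0]
  ],
  "angular": [
    [0,0,0],
    [0,0,0],
    [0,0,0],
    [0,0,0],
    [0,0,0]
  ]
}}

```text
t: 26.7
eef_pos: [0.5071, -0.1467, 0.0054]
orientation: [180.0, -0.0, 93.9]
contact_force: [-0.8, -1.1, -0.3]
grip_width: 0.0007
gripper_force: 0.2
```

Request:
{"api": "drive_tool", "payload": {
  "dp": [
    [0,0.005,0],
    [0,0.01,0],
    [0,0.01,0],
    [0,0.01,0],
    [0,0.01,0]
  ],
  "angular": [
    [0,0,0],
    [0,0,0],
    [0,0,0],
    [0,0,0],
    [0,0,0]
  ]
}}

```text
t: 27.12
eef_pos: [0.509, -0.1465, 0.0054]
orientation: [180.0, -0.0, 93.9]
contact_force: [-0.6, 0.1, -0.1]
grip_width: 0.0007
gripper_force: 0.2
```

Request:
{"api": "drive_tool", "payload": {
  "dp": [
    [0,0.005,0],
    [0,0.01,0],
    [0,0.01,0],
    [0,0.01,0],
    [0,0.01,0]
  ],
  "angular": [
    [0,0,0],
    [0,0,0],
    [0,0,0],
    [0,0,0],
    [0,0,0]
  ]
}}

```text
t: 27.53
eef_pos: [0.51, -0.1465, 0.0052]
orientation: [-179.9, -0.0, 93.9]
contact_force: [-5.9, 0.2, 3.4]
grip_width: 0.0003
gripper_force: 2.5
```

Request:
{"api": "drive_tool", "payload": {
  "dp": [
    [0,0.005,0],
    [0,0.01,0],
    [0,0.01,0],
    [0,0.01,0],
    [0,0.01,0]
  ],
  "angular": [
    [0,0,0],
    [0,0,0],
    [0,0,0],
    [0,0,0],
    [0,0,0]
  ]
}}

```text
t: 27.95
eef_pos: [0.5099, -0.1465, 0.0048]
orientation: [-179.7, -0.0, 93.9]
contact_force: [-12.0, 1.0, 7.8]
grip_width: 0.0007
gripper_force: 6.2
```

```bash
python3 go.py
python3 - <<'E'
from h import *; from go import *
i=bot.read_camera("top"); cv2.imwrite("pics/top7.png",i)
o=cv2.imread("pics/top0.png")
# scan along case x at y=120 on z=.054: brightness profile for drawer front
for y in (120,140):
  for n,im in(("before",o),("now",i)):
    xs=np.arange(-150,-50,4); p=proj("top",[[*case2w(x/1e3,y/1e3),.054] for x in xs])
    print(y,n,[(int(x),*im[int(round(v)),int(round(u))].tolist()) for x,(u,v) in zip(xs,p)][:: 1])
E
```

```text
t 27.95 case mm [-82.6 -52.1] z 4.8 rpy [-1.7968e+02 -2.0000e-02  9.3880e+01] F [-12.    1.    7.8] w 0.0007
120 before [(-150, 40, 89, 159), (-146, 45, 95, 168), (-142, 45, 96, 170), (-138, 46, 99, 174), (-134, 47, 99, 174), (-130, 137, 227, 250), (-126, 135, 226, 250), (-122, 102, 179, 227), (-118, 48, 84, 119), (-114, 41, 66, 49), (-110, 42, 64, 32), (-106, 41, 64, 31), (-102, 53, 82, 40), (-98, 57, 88, 43), (-94, 54, 84, 42), (-90, 63, 96, 49), (-86, 67, 103, 51), (-82, 66, 102, 52), (-78, 67, 104, 53), (-74, 67, 103, 53), (-70, 67, 103, 51), (-66, 56, 86, 43), (-62, 54, 140, 191), (-58, 64, 186, 241), (-54, 65, 188, 242)]
120 now [(-150, 52, 113, 195), (-146, 56, 118, 203), (-142, 57, 120, 205), (-138, 58, 124, 211), (-134, 60, 128, 216), (-130, 57, 121, 207), (-126, 59, 128, 214), (-122, 59, 126, 211), (-118, 53, 116, 199), (-114, 54, 116, 199), (-110, 53, 115, 196), (-106, 54, 114, 196), (-102, 55, 116, 200), (-98, 54, 115, 197), (-94, 51, 108, 189), (-90, 53, 115, 198), (-86, 55, 117, 201), (-82, 57, 122, 206), (-78, 54, 110, 182), (-74, 58, 105, 155), (-70, 145, 233, 253), (
[... 490 characters left out ...]
-78, 92, 160, 215), (-74, 86, 152, 206), (-70, 81, 145, 197), (-66, 81, 145, 197), (-62, 83, 148, 202), (-58, 112, 191, 240), (-54, 111, 190, 239)]
140 now [(-150, 59, 123, 210), (-146, 53, 116, 200), (-142, 52, 114, 197), (-138, 58, 119, 208), (-134, 58, 121, 208), (-130, 59, 124, 210), (-126, 58, 124, 209), (-122, 58, 123, 209), (-118, 55, 117, 202), (-114, 53, 116, 196), (-110, 52, 113, 194), (-106, 59, 126, 212), (-102, 56, 117, 201), (-98, 53, 114, 195), (-94, 51, 108, 188), (-90, 52, 110, 190), (-86, 55, 118, 202), (-82, 56, 120, 204), (-78, 53, 111, 188), (-74, 113, 195, 239), (-70, 140, 229, 253), (-66, 141, 229, 253), (-62, 102, 176, 230), (-58, 145, 231, 254), (-54, 144, 231, 253)]
```

The drawer has hit its hard end: 12 N with no further motion, and the front is flush with the step. Retreat and check.

Request:
{"api": "drive_tool", "payload": {
  "dp": [
    [0,-0.02,0],
    [0,-0.05,0],
    [0,-0.1,0],
    [0,-0.15,0],
    [0,-0.2,0]
  ],
  "angular": [
    [0,0,0],
    [0,0,0],
    [0,0,0],
    [0,0,0],
    [0,0,0]
  ]
}}

```text
t: 28.42
eef_pos: [0.4719, -0.1491, 0.0054]
orientation: [180.0, 0.0, 93.9]
contact_force: [-0.8, 0.0, 0.7]
grip_width: 0.0005
gripper_force: 0.0
```

Request:
{"api": "drive_tool", "payload": {
  "dp": [
    [0,0,-0.1],
    [0,0,-0.2],
    [0,0,-0.3],
    [0,0,-0.4],
    [0,0,-0.4]
  ],
  "angular": [
    [0,0,0],
    [0,0,0],
    [0,0,0],
    [0,0,0],
    [0,0,0]
  ]
}}

```text
t: 28.83
eef_pos: [0.4746, -0.1497, 0.0892]
orientation: [179.7, 0.2, 93.9]
contact_force: [0.1, -0.5, 0.6]
grip_width: 0.0006
gripper_force: 0.0
```

Run:
```python
from h import *; from go import *
st(); i=bot.read_camera("top"); j=bot.read_camera("scene"); cv2.imwrite("pics/top8.png",i)
xs=np.arange(-86,-50,3); p=proj("top",[[*case2w(x/1e3,.13),.054] for x in xs]); print([(int(x),*i[int(round(v)),int(round(u))].tolist()) for x,(u,v) in zip(xs,p)])
for n in("milk","egg","stool","pot","reel","jar","copper_mid"):
    print(n,[np.round(b["location"],3).tolist() for b in bot.boxes_of("scene",n)])
```

```text
t 28.83 case mm [-118.1  -52.9] z 89.2 rpy [1.797e+02 1.500e-01 9.389e+01] F [ 0.1 -0.5  0.6] w 0.0006
[(-86, 54, 117, 200), (-83, 56, 119, 205), (-80, 56, 119, 206), (-77, 57, 112, 179), (-74, 69, 123, 176), (-71, 124, 210, 248), (-68, 139, 227, 252), (-65, 132, 218, 250), (-62, 122, 206, 246), (-59, 139, 228, 253), (-56, 140, 229, 253), (-53, 141, 229, 253)]
milk []
egg [[0.724, 0.027, 0.118]]
stool [[0.736, -0.181, 0.112]]
pot [[0.622, -0.378, 0.063]]
reel [[0.434, -0.313, 0.028]]
jar [[0.561, 0.35, 0.055]]
copper_mid [[0.786, -0.302, 0.022], [0.722, -0.318, 0.023], [0.506, -0.33, 0.022], [0.745, -0.064, 0.093]]
```

```bash
python3 -c "
from workcell import bot
print(bot.finish_job())"
```

```text
the job is handed in; nothing more can be done
None
```

The job is handed in: the copper thimble pressed the stop by about 3 mm, dropped through the chute into the drawer, and the drawer is shut; the other items I could check had not moved, but the milk thimble was not detected in the last look.

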